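Move a coupon carrier to the next drying rail and close up the row

ROBOT

A 6-joint arm with a two-finger parallel gripper is mounted at the origin on the work surface. World frame = base frame: x ahead of the robot, y to its left, z up, the work surface at z = 0. Lengths are in m, angles in rad, forces in N, time in s.
With the tool pointing down it reaches from about 0.4 to 0.925 m from the base axis. Payload 12.5 kg.
Tool frame: the origin (TCP) lies midway between the tips of the shut fingers; the grasp point (between the pads) lies ctrl.pinch_z behind it (ctrl.pinch_z is the distance from the TCP to the grasp point, in m); z points along the fingers, y is the direction in which the jaws open and shut (so a half turn about z gives the same grasp; the last joint's range is limited). The gripper opens to 95 mm and grips with 3 to 60 N. Pads are 20 mm wide; open, the fingers measure 119 mm over their backs; the gripper's body (75 mm by 180 mm) begins 59 mm behind the grasp point.
Start: joints at [1.133, 0.491, 1.559, -0, 1.092, -0.106], TCP at [0.204, 0.591, 0.215] pointing down, gripper open.
Joint ranges: [-3.1, 3.1], [-0.84, 2.19], [0.05, 2.79], [-1.13, 4.28], [0.06, 2.93], [-2.69, 2.69]. Speed limits (rad/s): [2.22, 2.22, 2.79, 3.14, 3.14, 3.14].

INTERFACE

Orientations are given as a unit quaternion [x, y, z, w].
In Python, from cell import ctrl, eyes gives the robot as it stands.
- The arm moves only by the tool send_rows, never from a script. Its argument "deltas" is a list of rows, each a list of 7 numbers: the shift along the tool's x, y, z in cm, then the turn, a rotation vector about the tool's x, y, z in degrees, then the opening, from 0 (shut) to 1 (fully open). In form: [[tx, ty, tz, ax, ay, az, gripper], ...]. A call has 1 to 12 rows; each row shifts and turns the commanded pose from where the row before left it, along the tool's axes as they then stand; what a row does not reach is not made up. A row lasts 1/10 s, in which the tool goes at most 50 mm and 8.59 degrees, less where a joint would pass 70% of its speed; a pose out of reach is approached as far as the arm can. A call with a gripper value outside its range is refused whole. The fingers move at their own pace and stop on an object; the grip force is fixed at half the most. Time passes only in rows, so rows that do not move let the fingers close. It gives the time, the measured TCP pose, the force and the opening at its end, in the units of the state.
- ctrl.get_state(): the state, without advancing time (a new reading comes with each control period).
- eyes.read_camera(name): name is "scene" or "side" or "wrist"; returns the picture (384x512x3 uint8, red, green, blue); there is no depth.
- eyes.camera_params(name): a dict with "mtx" (3x3 intrinsics, pixels), "distortion" ([k1, k2, p1, p2, k3] as OpenCV has them; the pictures are not rectified), "rvec" (rotation vector, rad) and "tvec" (3), from world to camera coordinates, as OpenCV has them. Camera axes: x right, y down, z forward; pixel columns grow to the right and rows downward; lengths in m; the calibration is good to about 2 mm. A picture is of the moment at which its call begins: read the wrist's pose just before it. camera_params takes no time and is no camera call; for the wrist camera it gives the pose at the moment of the call.
- ctrl.sign_off(): hands the job in, once; it reports no verdict.
Trained networks look in the newest picture that a camera, given by its name, has taken for a name from the list of things; names that differ only in an ending like _2 or _b are one class to them, and where a whole thing is asked for, a point or a joint stands for the part that bears it (a point fixed in the world has none). Each returns a list of dicts, best first, with "confidence" (0 to 1); they miss things now and then, are a little off and sometimes report something else, mostly with a low value. They report only what shows in the picture. A call takes as long as a camera call.
- eyes.spot_in(name, camera): "box" ([centre column, centre row, width, height] in pixels, round what is visible of it).
- eyes.masks_of(name, camera): "region" (384x512 bool, what is visible of it) and "box" ([centre column, centre row, width, height] in pixels, round what is visible of it).
The state is a dict: "t": time; "joint_positions": joint angles; "qvel": joint speeds; "joint_torque": joint torques, N m; "eef_pos": TCP position; "eef_rot": TCP orientation; "force": force on the tool from outside, world axes, zero at the start; "torque": the same for the moment, N m; "grip_width": finger opening in m.
Only numpy, scipy, OpenCV 4.12 (cv2) and the standard library are available. Lean on these libraries where they do the work, as an engineer would, in place of code of your own. Each camera call takes 0.05 s, during which the arm holds its last target. There are 200 camera calls.

TASK

Two drying racks stand end to end on the lab bench. Take the carrier with the flat upright tab and long steel coupons off the rack on the robot's left (which holds two carriers), lift it over the rail's end stop and hang it on the free part of the other rack's rail, clear of the carrier parked there. Then slide it along that rail so that it pushes the parked carrier up against the clamped stop collar, press the two home with about 12 N (never over 25 N on the parked carrier or the rail) for half a second, and let go, leaving them touching; leave the short carrier and the glassware as they are.

Things in the scene. Friction and masses are not known exactly. Their poses are not given: they have to be found in the camera images.
- rack_a: rack on the robot's left (+y), fixed: level flat rail along y, 10 mm thick (x), 20 tall, 240 long, top face 150 mm above the bench; at each end an upright with an end stop (30 mm wide in x, 10 thick, 22 above the rail top, inner faces at y = +/-120 mm); dark foot plates 80 mm deep, 8 high. Origin: on the bench under the rail's middle; z up, y along the rail
- rack_b: rack on the robot's right (-y), same shape, size and origin as rack_a. A stop collar (30 mm wide, 10 thick, 18 above the rail top) is clamped on its -y half, its near face anywhere from y = -110 to -80 mm, not reported. In front of it rides the parked carrier. The rail's +y part (y from 20 mm to 120 mm) is free
- carrier: the carrier to move, 0.16 to 0.26 kg: grey saddle, roof 36 (x) x 44 (y, along the rail) x 8 mm, over two lips 18 mm deep that straddle the rail (14 mm between them, lowest 8 mm flared), two steel coupons 38 wide, 65 long hanging front and back, 30 mm apart. Origin: centre of the roof's underside, which rests on the rail top; z up. End faces at y = +/-22 mm. Same either way round
- tab (a point): the carrier's grip tab: flat, upright, 10 mm thick (x), 24 wide (y), from 8 to 50 mm above the carrier's origin. This point: its middle, 29 mm above the carrier's origin, on its z axis; axes as the carrier
- short_carrier: another carrier on rack_a's rail, to be left alone: same saddle, coupons 35 mm long, on top a round knob 26 mm across (top 36 mm above the origin) instead of a tab. Origin as for carrier. Either of the two may be nearer to rack_b; 80 mm or more between their centres
- jar: small glass jar with a black lid, 60 mm across, 75 mm tall, to be left alone; origin at the centre of its underside
- bottle_a: glass bottle with a blue cap, 70 mm across, 150 mm tall, beyond the racks, to be left alone; origin at the centre of its underside
- bottle_b: a second such bottle, to be left alone
- beaker: glass beaker, 64 mm across, 80 mm tall, beyond the racks, to be left alone; origin at the centre of its underside
- row: the parked carrier on rack_b, of the same shape and origin as the carrier to move (end faces at y = +/-22 mm, so 44 mm between the two origins when they touch). It can only slide along the rail, held by about 2.5 N of friction, and does not spring back; it starts 20 to 50 mm short of the hard stop that the collar gives it. Its y axis as rack_b

How it is judged:
By the outcome, as a careful person would: the job done as asked, in the order asked, and still so for the second after the job is handed in, with the robot touching nothing.
It also fails if it takes over 72 s, if anything falls off the work surface, if the arm or the gripper's body presses on something with over 40 N, if the wrist force passes 120 N, or if a joint passes its speed limit or range.

## Working session

There is one attempt and no reset: what is moved stays moved. The work goes in short steps, Python scripts to look and compute and a tool call to move; the robot and the scene stay as the last step left them, time stands still between calls to the robot, and variables do not carry over. Pictures are saved under pics/ and viewed, about 8 in all and at most 12, crops included, and the job is handed in when it is done.

Besides the shell and the picture viewer there is one more tool, called as name(argument=value, ...), one argument or row to a line, values as JSON. send_rows: Moves the arm, as the interface text tells. Its arguments: {"type":"object","properties":{"deltas":{"type":"array","items":{"type":"array","items":{"type":"number"}}}},"required":["deltas"]}

```bash
mkdir -p pics; cat > h.py <<'E'
import numpy as np, cv2
from cell import ctrl, eyes
def snap(cam,fn,crop=None,sc=1):
    im=eyes.read_camera(cam)[:,:,::-1].copy()
    if crop: im=im[crop[1]:crop[3],crop[0]:crop[2]]
    if sc!=1: im=cv2.resize(im,None,fx=sc,fy=sc,interpolation=cv2.INTER_CUBIC)
    cv2.imwrite('pics/'+fn,im)
def P(cam):
    p=eyes.camera_params(cam); return [np.array(p[k],float) for k in('mtx','distortion','rvec','tvec')]
def ray(cam,uv):
    m,d,r,t=P(cam); R=cv2.Rodrigues(r)[0]
    n=cv2.undistortPoints(np.array(uv,float).reshape(-1,1,2),m,d).reshape(-1,2)
    D=np.c_[n,np.ones(len(n))]@R; return -R.T@t.ravel(),D
def onplane(cam,uv,ax,val):
    o,D=ray(cam,uv); return o+D*((val-o[ax])/D[:,ax])[:,None]
def proj(cam,X):
    m,d,r,t=P(cam); return cv2.projectPoints(np.array(X,float).reshape(-1,1,3),r,t,m,d)[0].reshape(-1,2)
E
python3 - <<'E'
from h import *
s=ctrl.get_state();print({k:np.round(v,3) for k,v in s.items()},ctrl.pinch_z)
for c in('scene','side','wrist'):
    snap(c,c+'0.png'); m,d,r,t=P(c);print(c,np.round(ray(c,[[256,192]]),3).tolist(),m[0,0])
    for n in('carrier','tab','short_carrier','row','rack_a','jar','bottle_a','beaker'):
        print(n,[(np.round(x['box']).tolist(),round(x['confidence'],2)) for x in eyes.spot_in(n,c)])
a=[cv2.imread(f'pics/{c}0.png') for c in('scene','side')]
E
```

```text
{'t': np.float64(0.0), 'joint_positions': array([ 1.133,  0.492,  1.559, -0.   ,  1.092, -0.106]), 'qvel': array([-0.001, -0.   ,  0.001, -0.001, -0.003,  0.   ]), 'joint_torque': array([-2.0000e-03, -6.1264e+01, -2.5818e+01,  6.9000e-02,  4.8000e-02,
       -0.0000e+00]), 'eef_pos': array([0.203, 0.591, 0.214]), 'eef_rot': array([ 0.165,  0.986, -0.001, -0.   ]), 'force': array([ 0.085, -0.325, -0.401]), 'torque': array([-0.05 , -0.003, -0.006]), 'grip_width': np.float64(0.095)} 0.0188Traceback (most recent call last):
  File "<stdin>", line 4, in <module>
    return _wrapfunc(a, 'round', decimals=decimals, out=out)
    return _wrapit(obj, method, *args, **kwds)
    conv = _array_converter(obj)
ValueError: setting an array element with a sequence. The requested array has an inhomogeneous shape after 1 dimensions. The detected shape was (2,) + inhomogeneous part.
```

View pics/scene0.png

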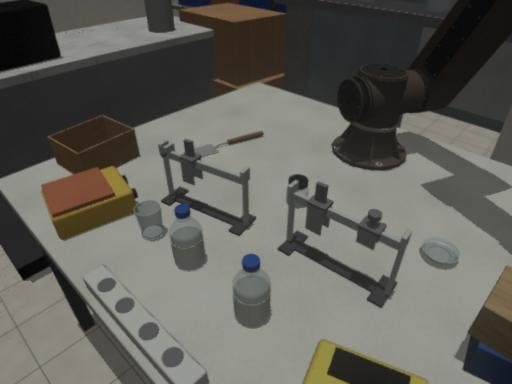

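Scene: rack_a is at right, with the tab carrier at (318,210), nearer rack_b, and the knob carrier at (372,230). Rack_b is at left, with its parked carrier at about (190,160). The jar is behind rack_a at (298,188), the bottles at (187,238) and (252,290).

```bash
python3 - <<'E'
from h import *
for c in('scene','side','wrist'):
    snap(c,c+'0.png'); m,d,r,t=P(c);o,D=ray(c,[[256,192]]);print(c,np.round(o,3),np.round(D,3),m[0,0])
    for n in('carrier','tab','short_carrier','row','rack_a','jar','bottle_a','beaker'):
        print(n,[(np.round(x['box'],1).tolist(),round(x['confidence'],2)) for x in eyes.spot_in(n,c)])
E
cat >/dev/null
```

```text
scene [1.046 0.46  0.608] [[-0.586 -0.557 -0.589]] 361.7544239192841
carrier [([318.5, 208.8, 29.8, 53.8], 0.63)]
tab []
short_carrier [([370.9, 230.4, 30.4, 42.4], 0.93)]
row [([193.0, 160.2, 24.6, 43.3], 0.73)]
rack_a [([344.1, 242.3, 131.7, 130.0], 0.93), ([206.8, 188.1, 96.7, 92.7], 0.68)]
jar [([296.1, 189.6, 20.5, 29.1], 0.82)]
bottle_a [([251.7, 293.2, 39.2, 74.8], 0.96), ([190.1, 239.1, 37.4, 68.6], 0.77)]
beaker [([151.4, 219.5, 25.3, 39.6], 0.61)]
side [0.418 0.543 0.511] [[ 0.221 -0.792 -0.569]] 362.1217618540884
carrier [([254.9, 239.2, 32.6, 61.4], 0.9)]
tab [([253.7, 238.8, 25.6, 69.1], 0.58)]
short_carrier [([234.2, 300.5, 38.8, 61.7], 0.62)]
row [([267.4, 135.0, 17.8, 47.0], 0.54)]
rack_a [([243.7, 290.1, 81.2, 186.6], 0.61), ([139.5, 248.8, 47.6, 82.6], 0.19)]
jar [([342.0, 244.7, 36.4, 42.2], 0.97)]
bottle_a [([189.1, 187.8, 34.4, 67.1], 0.89), ([141.1, 250.3, 48.9, 77.8], 0.64)]
beaker [([211.7, 167.8, 29.7, 36.3], 0.67)]
wrist [0.131 0.616 0.385] [[ 0.25  -0.095 -0.964]] 269.4215150524757
carrier []
tab []
short_carrier []
row []
rack_a []
jar []
bottle_a []
beaker []
```

View pics/side0.png

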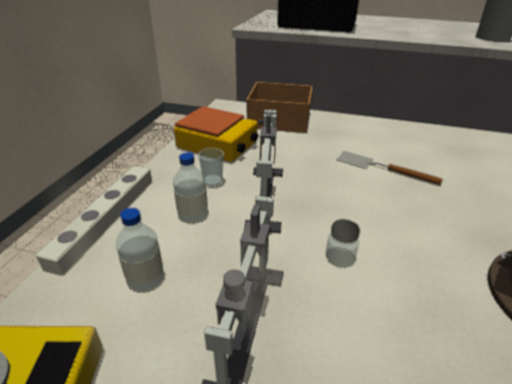

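Side view: rack_a is in front, with the knob carrier at (234,300) and the tab carrier at (255,238). Rack_b lies beyond, with its row at (267,150). The jar is on the robot side at (342,243). I'll zoom in to pick rack points.

```bash
python3 - <<'E'
import cv2
a=cv2.imread('pics/scene0.png')[130:305,150:415];cv2.imwrite('pics/c1.png',cv2.resize(a,None,fx=3,fy=3,interpolation=cv2.INTER_CUBIC))
b=cv2.imread('pics/side0.png')
l=cv2.resize(b[190:384,190:300],None,fx=3,fy=3,interpolation=cv2.INTER_CUBIC)
r=cv2.resize(b[100:216,235:305],None,fx=5,fy=5,interpolation=cv2.INTER_CUBIC)
import numpy as np
r=cv2.copyMakeBorder(r,0,max(0,582-r.shape[0]),0,0,cv2.BORDER_CONSTANT)
cv2.imwrite('pics/c2.png',np.hstack([l,r[:582]]))
E
```

```text
(no output)
```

View pics/c1.png

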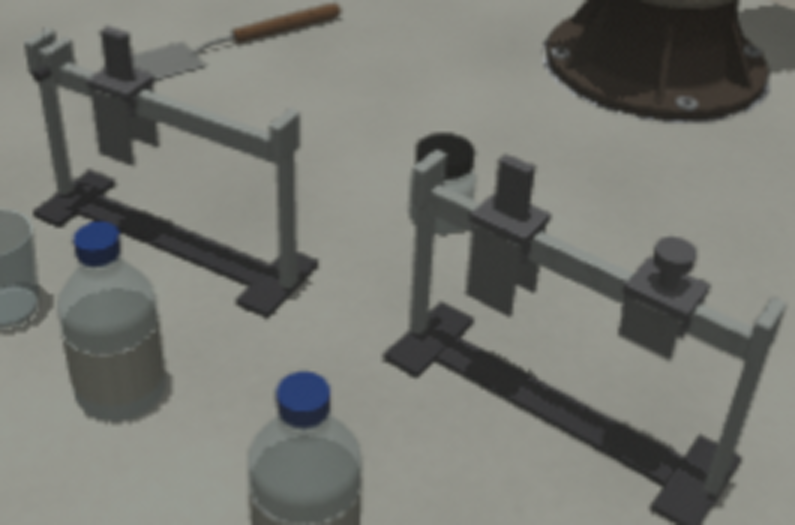

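View pics/c2.png

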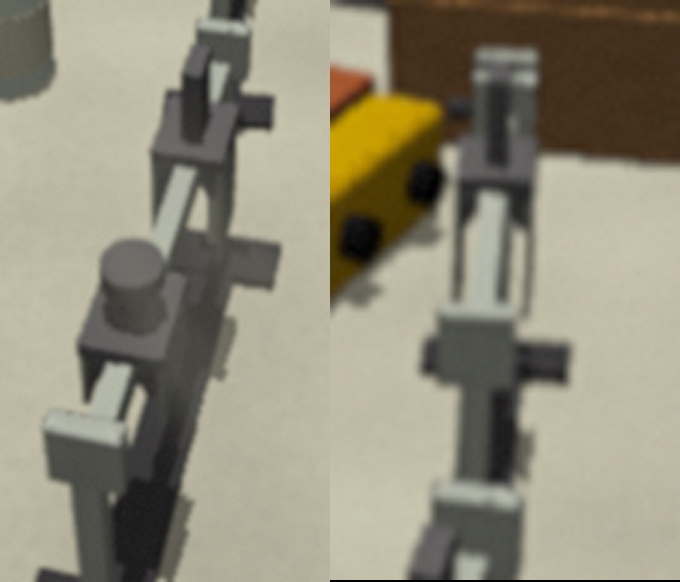

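```bash
python3 - <<'E'
from h import *
S=lambda x,y:(x/3+150,y/3+130)
L=lambda x,y:(x/3+190,y/3+190)
R=lambda x,y:((x-330)/5+235,y/5+100)
pts=[('a-stop -y',.172,S(430,166),L(223,28)),('a stop +y',.172,S(769,309),L(86,424)),
('b stop +y',.172,S(286,122),R(477,311)),('b stop -y',.172,S(42,41),R(507,52)),('b collar',.168,S(58,50),R(507,70)),
('tab',.2,S(517,162),L(200,50)),('rowtab',.2,S(115,34),R(500,72)),('knob',.186,S(675,248),L(132,255))]
for n,z,a,b in pts: print(n,onplane('scene',[a],2,z)[0,:2].round(4),onplane('side',[b],2,z)[0,:2].round(4))
for n,z,a,b in (('jar',.075,(297,181),(344,229)),): print(n,onplane('scene',[a],2,z)[0,:2].round(3),onplane('side',[b],2,z)[0,:2].round(3))
for b in((251.7,263),(183,211)):print('bottle',onplane('scene',[b],2,.15)[0].round(3))
E
```

```text
a-stop -y [0.5417 0.0895] [0.5307 0.0864]
a stop +y [0.5197 0.3308] [0.5155 0.332 ]
b stop +y [ 0.5701 -0.0243] [ 0.5611 -0.0281]
b stop -y [ 0.6203 -0.263 ] [ 0.6119 -0.2765]
b collar [ 0.6164 -0.2465] [ 0.6087 -0.2641]
tab [0.5312 0.1525] [0.5273 0.1446]
rowtab [ 0.6013 -0.1833] [ 0.5932 -0.1858]
knob [0.5236 0.2672] [0.5211 0.2641]
jar [0.408 0.002] [0.397 0.004]
bottle [0.744 0.162 0.15 ]
bottle [ 0.738 -0.035  0.15 ]
```

Rough poses: rack_a centre is about (0.527, 0.21) with yaw about 4°. Rack_b centre is about (0.59, −0.15) with yaw about 11°. The carrier is at about (0.53, 0.148). I'm lifting and turning now so the wrist camera can look.

send_rows(
  deltas=[
    [0, 0, -3, 0, 0, 0, 1],
    [0, 0, -3, 0, 0, 8, 1],
    [0, 0, -3, 0, 0, 8, 1],
    [0, 0, 0, 0, 0, 8, 1],
    [0, 0, 0, 0, 0, 8, 1],
    [0, 0, 0, 0, 0, 8, 1],
    [0, 0, 0, 0, 0, 8, 1],
    [0, 0, 0, 0, 0, 8, 1],
    [0, 0, 0, 0, 0, 8, 1],
    [0, 0, 0, 0, 0, 3, 1],
  ],
)

```text
t: 2.4
eef_pos: [0.2036, 0.5909, 0.3047]
eef_rot: [0.684, 0.73, 0.0, -0.0]
force: [-0.3, 0.2, 0.0]
grip_width: 0.0954
```

```bash
cat >> h.py <<'E'
from scipy.spatial.transform import Rotation as Ro
def to(x,y,z,yaw):
    s=ctrl.get_state();R=Ro.from_quat(s['eef_rot']);M=R.as_matrix()
    d=M.T@(np.array([x,y,z])-s['eef_pos'])*100
    tgt=np.c_[[-np.sin(yaw),np.cos(yaw),0],[np.cos(yaw),np.sin(yaw),0],[0,0,-1]]
    rv=(R.inv()*Ro.from_matrix(tgt)).as_rotvec(degrees=True)
    print('t',s['t'].round(2),'pos',s['eef_pos'].round(4),'F',s['force'].round(2),'w',s['grip_width'].round(4),'\n delta cm',d.round(2),'rotdeg',rv.round(2))
E
python3 -c "
from h import *
to(.53,.16,.30,.07)"
```

```text
Traceback (most recent call last):
  File "h.py", line 24, in to
    print('t',s['t'].round(2),'pos',s['eef_pos'].round(4),'F',s['force'].round(2),'w',s['grip_width'].round(4),'\n delta cm',d.round(2),'rotdeg',rv.round(2))
              ^^^^^^^^^^^^
AttributeError: 'float' object has no attribute 'round'
```

send_rows(
  deltas=[
    [-3.8, 2.5, 0, 0, 0, 0, 1],
    [-3.8, 2.5, 0, 0, 0, 0, 1],
    [-3.8, 2.5, 0, 0, 0, 0, 1],
    [-3.8, 2.5, 0, 0, 0, 0, 1],
    [-3.8, 2.5, 0, 0, 0, 0, 1],
    [-3.8, 2.5, 0, 0, 0, 0, 1],
    [-3.8, 2.5, 0, 0, 0, 0, 1],
    [-3.8, 2.5, 0, 0, 0, 0, 1],
    [-3.8, 2.5, 0, 0, 0, 0, 1],
    [-3.8, 2.5, 0, 0, 0, 0, 1],
    [-3.8, 2.5, 0, 0, 0, 0, 1],
    [-3.4, 2.2, 0, 0, 0, 0, 1],
  ],
)

```text
t: 3.6
eef_pos: [0.5324, 0.1587, 0.3048]
eef_rot: [0.682, 0.731, 0.0, 0.0]
force: [-0.1, 1.2, -0.6]
grip_width: 0.0948
```

```bash
sed -i "s/s\['t'\].round(2)/round(float(s['t']),2)/; s/s\['grip_width'\].round(4)/round(float(s['grip_width']),4)/" h.py
python3 - <<'E'
from h import *
to(.53,.15,.30,.07)
snap('wrist','w1.png',sc=1.5)
for n in('carrier','tab','short_carrier','rack_a'):
    print(n,[(np.round(x['box'],1).tolist(),round(x['confidence'],2)) for x in eyes.spot_in(n,'wrist')])
E
```

```text
t 3.6 pos [0.5324 0.1587 0.3048] F [-0.06  1.23 -0.55] w 0.0948 
 delta cm [-0.86 -0.3   0.48] rotdeg [ 0.03 -0.01 -0.05]
carrier [([255.4, 189.8, 28.5, 44.3], 0.59)]
tab [([254.5, 189.1, 27.0, 46.1], 0.67)]
short_carrier [([253.9, 87.8, 29.6, 41.1], 0.92)]
rack_a [([266.6, 286.1, 36.3, 53.3], 0.86), ([256.4, 132.3, 48.7, 236.0], 0.85)]
```

View pics/w1.png

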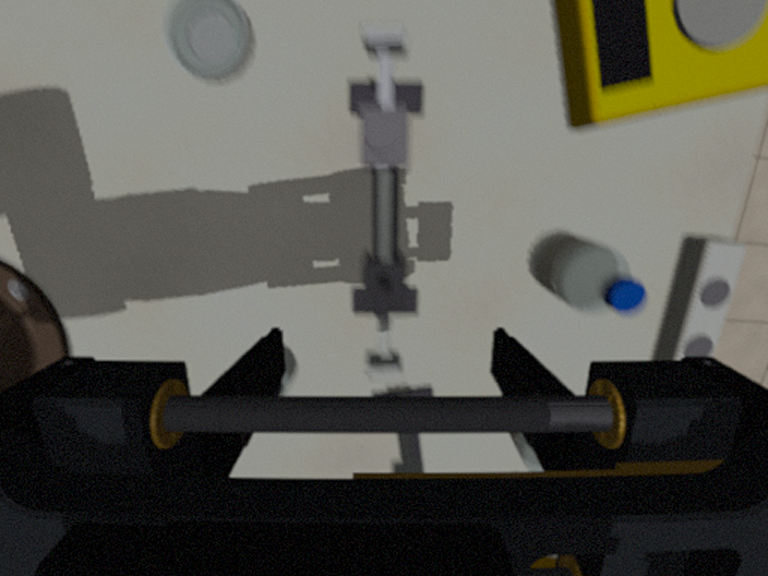

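Wrist view: rack_a runs vertically at column ≈383 (scaled) and the knob carrier is at (385,135). The tab carrier is at (385,285), between the −y stop at (384,362) and the mid-rail. The open fingers straddle the line of the rack.

```bash
python3 - <<'E'
from h import *
W=lambda x,y:(x/1.5,y/1.5)
for n,z,p in(('stop+',.172,(382,30)),('stop-',.172,(384,370)),('knobsaddle top',.158,(386,136)),('tab top',.2,(386,276)),('tabsaddle',.158,(385,299)),('rail',.150,(387,90)),('rail',.150,(387,215)),('rail lo',.150,(384,325))):
  print(n,onplane('wrist',[W(*p)],2,z)[0].round(4))
im=cv2.imread('pics/w1.png')[240:400,320:450]
g=cv2.cvtColor(im,cv2.COLOR_BGR2GRAY)
cv2.imwrite('pics/w1c.png',cv2.resize(cv2.convertScaleAbs(im,alpha=1.6,beta=-20),None,fx=3.7,fy=3.7,interpolation=cv2.INTER_CUBIC))
m=eyes.masks_of('carrier','wrist')
for x in m:
  r=np.argwhere(x['region']);print(x['confidence'],r.min(0),r.max(0))
  for row in range(r[:,0].min(),r[:,0].max()+1,4):
    c=r[r[:,0]==row][:,1];print(row,c.min(),c.max(),end=' | ')
E
```

```text
stop+ [0.5155 0.3325 0.172 ]
stop- [0.5335 0.0835 0.172 ]
knobsaddle top [0.5227 0.2664 0.158 ]
tab top [0.5294 0.1703 0.2   ]
tabsaddle [0.5304 0.1406 0.158 ]
rail [0.5211 0.2994 0.15  ]
rail [0.5274 0.2079 0.15  ]
rail lo [0.5312 0.1148 0.15  ]
0.6 [165 239] [209 268]
165 243 267 | 169 241 267 | 173 239 268 | 177 239 268 | 181 239 268 | 185 240 268 | 189 240 268 | 193 240 268 | 197 240 268 | 201 240 268 | 205 240 267 | 209 249 257 |
```

View pics/w1c.png

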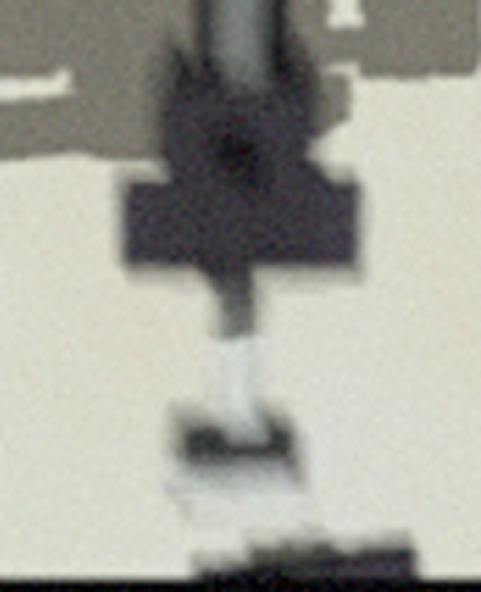

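send_rows(
  deltas=[
    [-1.2, -0.3, 1, 0, 0, 0, 0.5],
    [0, 0, 2, 0, 0, 0, 0.4],
    [0, 0, 2, 0, 0, 0, 0.35],
    [0, 0, 2, 0, 0, 0, 0.35],
    [0, 0, 1.8, 0, 0, 0, 0.35],
    [0, 0, 0, 0, 0, 0, 0.35],
  ],
)

```text
t: 4.5
eef_pos: [0.5275, 0.1485, 0.2144]
eef_rot: [0.682, 0.732, -0.002, -0.001]
force: [-0.0, -0.2, -0.2]
grip_width: 0.0524
```

```bash
python3 - <<'E'
from h import *
to(.53,.146,.166,.065)
snap('side','s1.png'); snap('scene','s1b.png')
a=cv2.resize(cv2.imread('pics/s1.png')[130:300,190:320],None,fx=3,fy=3,interpolation=cv2.INTER_CUBIC)
b=cv2.resize(cv2.imread('pics/s1b.png')[110:280,250:380],None,fx=3,fy=3,interpolation=cv2.INTER_CUBIC)
cv2.imwrite('pics/s1c.png',np.hstack([a,b]))
E
```

```text
t 4.5 pos [0.5275 0.1485 0.2144] F [-0.03 -0.22 -0.18] w 0.0524 
 delta cm [-0.27  0.25  4.83] rotdeg [-0.23  0.02  0.33]
```

View pics/s1c.png

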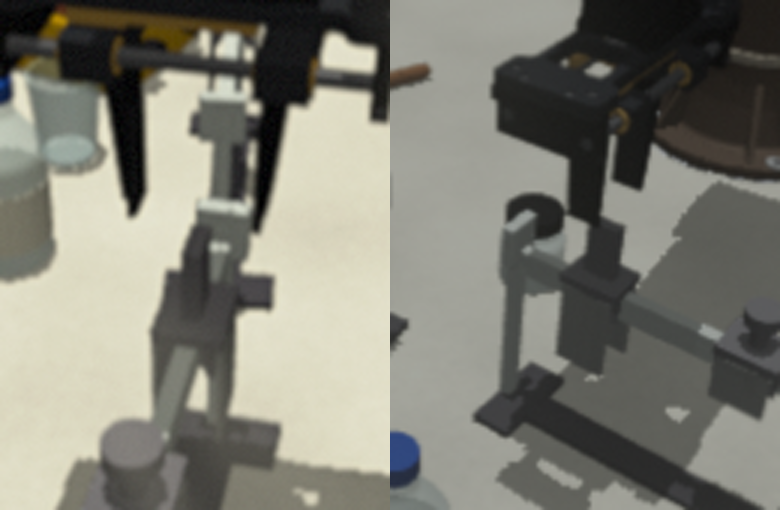

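Tips at (133,212) and (260,232) straddle the tab top at (200,232) in the side view, and the scene view shows the same. I'm descending and closing in stages to feel how well it's centred.

send_rows(
  deltas=[
    [0, 0.15, 1, 0, 0, 0, 0.3],
    [0, 0, 1.2, 0, 0, 0, 0.3],
    [0, 0, 1.2, 0, 0, 0, 0.3],
    [0, 0, 1.0, 0, 0, 0, 0.3],
    [0, 0, 0.3, 0, 0, 0, 0.3],
    [0, 0, 0, 0, 0, 0, 0.18],
    [0, 0, 0, 0, 0, 0, 0.18],
    [0, 0, 0, 0, 0, 0, 0.16],
    [0, 0, 0, 0, 0, 0, 0.16],
  ],
)

```text
t: 5.5
eef_pos: [0.5307, 0.1486, 0.17]
eef_rot: [0.682, 0.731, 0.0, 0.0]
force: [-0.4, -1.6, 0.7]
grip_width: 0.0155
```

send_rows(
  deltas=[
    [0, 0, 0, 0, 0, 0, 0.14],
    [0, 0, 0, 0, 0, 0, 0.14],
  ],
)

```text
t: 5.7
eef_pos: [0.5306, 0.1486, 0.1698]
eef_rot: [0.682, 0.731, 0.0, -0.0]
force: [-1.5, -0.3, 0.6]
grip_width: 0.0131
```

send_rows(
  deltas=[
    [0, 0, 0, 0, 0, 0, 0.125],
    [0, 0, 0, 0, 0, 0, 0.125],
  ],
)

```text
t: 5.9
eef_pos: [0.5305, 0.1486, 0.1696]
eef_rot: [0.682, 0.731, -0.0, -0.0]
force: [-2.2, 0.2, 2.2]
grip_width: 0.0118
```

send_rows(
  deltas=[
    [0, -0.1, 0.2, 0, 0, 0, 0.125],
    [0, 0, 0, 0, 0, 0, 0.125],
  ],
)

```text
t: 6.1
eef_pos: [0.5295, 0.1486, 0.1674]
eef_rot: [0.682, 0.731, -0.0, -0.0]
force: [-1.3, -0.3, 1.0]
grip_width: 0.012
```

send_rows(
  deltas=[
    [0, 0, 0, 0, 0, 0, 0.11],
    [0, 0, 0, 0, 0, 0, 0.11],
  ],
)

```text
t: 6.3
eef_pos: [0.5296, 0.1486, 0.1675]
eef_rot: [0.682, 0.731, -0.0, -0.0]
force: [-1.3, -0.4, -0.8]
grip_width: 0.0103
```

send_rows(
  deltas=[
    [0, 0, 0, 0, 0, 0, 0],
    [0, 0, 0, 0, 0, 0, 0],
    [0, 0, 0, 0, 0, 0, 0],
  ],
)

```text
t: 6.6
eef_pos: [0.5294, 0.1485, 0.1675]
eef_rot: [0.682, 0.731, -0.0, -0.0]
force: [-2.6, -1.1, -2.2]
grip_width: 0.0098
```

send_rows(
  deltas=[
    [0, 0, -0.5, 0, 0, 0, 0],
    [0, 0, -1, 0, 0, 0, 0],
    [0, 0, -2, 0, 0, 0, 0],
    [0, 0, -2.5, 0, 0, 0, 0],
    [0, 0, -2.5, 0, 0, 0, 0],
    [0, 0, -2.5, 0, 0, 0, 0],
    [0, 0, -2.5, 0, 0, 0, 0],
    [0, 0, -2.5, 0, 0, 0, 0],
    [0, 0, -2, 0, 0, 0, 0],
    [0, 0, -1, 0, 0, 0, 0],
    [0, 0, 0, 0, 0, 0, 0],
  ],
)

```text
t: 7.7
eef_pos: [0.5299, 0.1486, 0.3591]
eef_rot: [0.682, 0.731, 0.001, 0.001]
force: [0.4, -0.2, -3.2]
grip_width: 0.0099
```

```bash
python3 - <<'E'
from h import *
to(.595,-.18,.36,.19)
E
```

```text
t 7.7 pos [0.5299 0.1486 0.3591] F [ 0.39 -0.19 -3.16] w 0.0099 
 delta cm [-33.23   4.21  -0.08] rotdeg [ 0.17 -0.01 -6.9 ]
```

send_rows(
  deltas=[
    [-1.6, 0.2, 0, 0, 0, 0, 0],
    [-3, 0.4, 0, 0, 0, 0, 0],
    [-3, 0.4, 0, 0, 0, 0, 0],
    [-3, 0.4, 0, 0, 0, 0, 0],
    [-3, 0.4, 0, 0, 0, 0, 0],
    [-3, 0.4, 0, 0, 0, 0, 0],
    [-3, 0.4, 0, 0, 0, 0, 0],
    [-3, 0.4, 0, 0, 0, 0, 0],
    [-3, 0.4, 0, 0, 0, 0, 0],
    [-3, 0.4, 0, 0, 0, 0, 0],
    [-3, 0.4, 0, 0, 0, 0, 0],
    [-1.6, 0, 0, 0, 0, 0, 0],
  ],
)

```text
t: 8.9
eef_pos: [0.5944, -0.1826, 0.3559]
eef_rot: [0.683, 0.731, -0.001, -0.001]
force: [-0.2, -0.3, -2.9]
grip_width: 0.0102
```

send_rows(
  deltas=[
    [0, 0, 0, 0, 0, -2, 0],
    [0, 0, 0, 0, 0, -3, 0],
    [0, 0, 0, 0, 0, -2, 0],
    [0, 0, 0, 0, 0, 0, 0],
  ],
)

```text
t: 9.3
eef_pos: [0.5942, -0.1799, 0.3568]
eef_rot: [0.636, 0.772, -0.0, -0.001]
force: [-0.0, -0.8, -2.2]
grip_width: 0.0095
```

```bash
python3 - <<'E'
from h import *
to(.595,-.18,.36,.19)
snap('wrist','w2.png',sc=1.5)
print(P('wrist'))
for n in('carrier','rack_b'):
    print(n,[(np.round(x['box'],1).tolist(),round(x['confidence'],2)) for x in eyes.spot_in(n,'wrist')])
E
```

```text
t 9.3 pos [ 0.5942 -0.1799  0.3568] F [-0.   -0.8  -2.16] w 0.0095 
 delta cm [-0.03  0.07 -0.32] rotdeg [-0.06 -0.05  0.13]
[array([[269.42151505,   0.        , 258.15742735],
       [  0.        , 269.42151505, 193.58110172],
       [  0.        ,   0.        ,   1.        ]]), array([-0.04389412,  0.        ,  0.        ,  0.        ,  0.        ]), array([-2.85331418, -0.27321541, -0.03540461]), array([-0.54889659, -0.34819865,  0.45043421])]
carrier [([260.9, 223.1, 50.3, 85.0], 0.71)]
rack_b [([256.5, 109.0, 46.8, 112.3], 0.75), ([249.6, 4.2, 45.8, 8.5], 0.51)]
```

View pics/w2.png

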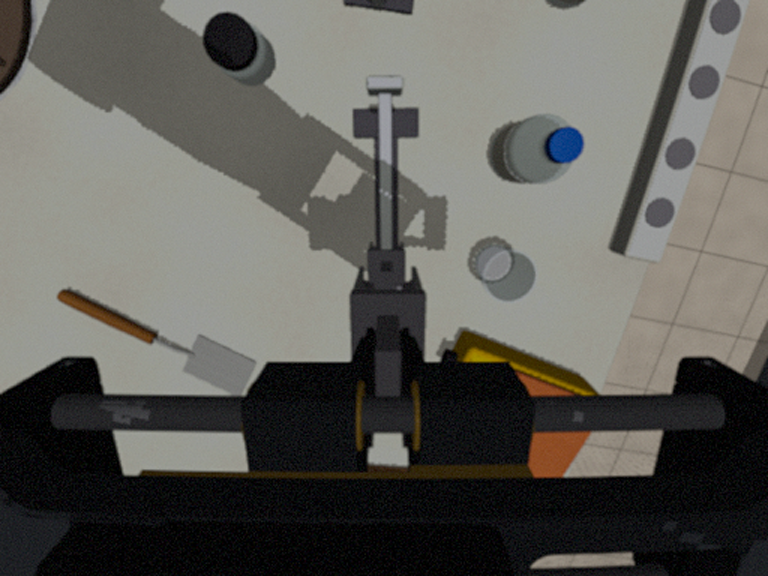

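Wrist view: the held carrier is straight in the jaws. Rack_b's rail runs from its +y stop at (385,80) to the parked carrier, whose saddle is at rows 250–283. I'll get the rail line to sub-pixel.

```bash
python3 - <<'E'
from h import *
g=cv2.cvtColor(cv2.imread('pics/w2.png'),cv2.COLOR_BGR2GRAY)
for y in(78,84,95,115,130,150,180,210,235,245,255,270): print(y,g[y,360:414:2])
W=lambda x,y:(x/1.5,y/1.5)
for n,z,p in(('stop top',.172,(385,79)),('row saddle +y edge',.158,(387,250)),):
  print(n,onplane('wrist',[W(*p)],2,z)[0].round(4))
print(g[60:100,385]); print(g[236:290:2,372])
E
```

```text
78 [156 153 150 134 146 153 150 153 150 151 151 151 150 151 150 148 149 152
 151 151 148 134 145 152 155 153 153]
84 [155 155 152 123 132 156 158 155 155 157 156 155 155 156 155 155 157 156
 154 158 152 139 143 152 156 150 153]
95 [151 154 154 153 128  95  91  93  86 106 143 152 149 150 148 125  85  90
  85  94 113 146 154 154 154 154 152]
115 [ 61  62  61  59  60  61  63  60  57  86 143 158 155 154 158 140  78  55
  57  62  62  63  60  55  63  62  62]
130 [ 60  58  62  59  60  60  58  58  51  76 136 156 156 154 157 143  74  54
  59  59  60  60  62  61  62  59  57]
150 [116 141 151 156 156 155 150 106  60  73 136 156 155 154 157 143  81  50
  67 128 156 152 153 152 153 153 154]
180 [ 90  88  89  93  93  88  95  80  42  36  84 104 102 100 102  92  48  26
  30  79  95  93  92  91  95 111 143]
210 [ 88  91  90  90  92  90  94  72  38  36  75 102  99  99 102  89  55  30
  35  71  98  92  98  94  96  91  95]
235 [ 92  93  91  93  91  93  93  81  46  28  68  93  97  97  97  92  57  22
  32  70  92  95 118 136 133 121 123]
245 [ 95  94  95  99  83  51  55  68  49  34  53  90  99  93 100  93  55  26
  32  47  51  45  81  92 101 112 100]
255 [ 91  95  94  86  57  52  57  49  55  53  51  51  51  53  49  50  52  50
  54  47  52  46  72 138 154 154 153]
270 [ 46  39  80  94  57  50  49  53  47  55  38  30  26  33  26  30  42  51
  49  50  48  49  75 139 156 131  65]
stop top [ 0.5635 -0.0298  0.172 ]
row saddle +y edge [ 0.592 -0.169  0.158]
[151 153 154 153 152 151 153 153 153 153 153 153 155 154 147 132 131 142
 151 155 154 155 155 153 155 156 148 132 102  69  49  45  67  98 130 150
 155 156 155 155]
[91 95 94 66 61 45 29 41 54 53 53 52 54 50 45 53 51 49 52 54 45 50 54 43
 30 33 31]
```

```bash
python3 - <<'E'
from h import *
W=lambda x,y:((x+.5)/1.5-.5,(y+.5)/1.5-.5)
q=onplane('wrist',[W(*p) for p in((384.8,95),(384.9,115),(385.1,150),(385.55,210),(385.75,235))],2,.150)[:,:2]
print(q.round(4)); k=np.polyfit(q[:,1],q[:,0],1);yaw=-np.arctan(k[0]);print('yaw',yaw)
e=onplane('wrist',[W(385,75.5)],2,.172)[0];print('outer stop edge',e)
L=np.array([-np.sin(yaw),np.cos(yaw)])
c=np.array([np.polyval(k,e[1]),e[1]])-.130*L;print('rack_b centre',c)
t=c+.070*L;print('hang at',t)
r=onplane('wrist',[W(387,250)],2,.158)[0][:2];print('row local y',(r-c)@L-.022)
# tool vs held tab: tab centre column
to(t[0],t[1],.31,yaw)
E
```

```text
[[ 0.5645 -0.0377]
 [ 0.5676 -0.0536]
 [ 0.5733 -0.0822]
 [ 0.5836 -0.1339]
 [ 0.5881 -0.1565]]
yaw 0.1963358027380352
outer stop edge [ 0.56279499 -0.02712607  0.172     ]
rack_b centre [ 0.58770967 -0.15462851]
hang at [ 0.57405429 -0.08597335]
row local y -0.03670033512740557
t 9.45 pos [ 0.5945 -0.1797  0.3573] F [ 0.26  0.1  -3.04] w 0.0102 
 delta cm [ 9.59 -0.22  4.73] rotdeg [-0.03 -0.02 -0.31]
```

send_rows(
  deltas=[
    [1.2, 0, 0, 0, 0, -0.3, 0],
    [2.4, -0.05, 0, 0, 0, 0, 0],
    [2.4, -0.05, 0, 0, 0, 0, 0],
    [2.4, -0.05, 0, 0, 0, 0, 0],
    [1.2, -0.05, 0, 0, 0, 0, 0],
    [0, 0, 0, 0, 0, 0, 0],
    [0, 0, 0, 0, 0, 0, 0],
  ],
)

```text
t: 10.15
eef_pos: [0.5741, -0.0861, 0.3577]
eef_rot: [0.634, 0.773, -0.0, 0.0]
force: [0.4, -0.1, -2.6]
grip_width: 0.0093
```

```bash
python3 - <<'E'
from h import *
to(.5741,-.086,.19,.196)
E
```

```text
t 10.15 pos [ 0.5741 -0.0861  0.3577] F [ 0.43 -0.12 -2.61] w 0.0093 
 delta cm [ 0.02  0.   16.77] rotdeg [0.01 0.02 0.09]
```

send_rows(
  deltas=[
    [0, 0, 1, 0, 0, 0, 0],
    [0, 0, 2, 0, 0, 0, 0],
    [0, 0, 2, 0, 0, 0, 0],
    [0, 0, 2, 0, 0, 0, 0],
    [0, 0, 2, 0, 0, 0, 0],
    [0, 0, 2, 0, 0, 0, 0],
    [0, 0, 2, 0, 0, 0, 0],
    [0, 0, 2, 0, 0, 0, 0],
    [0, 0, 1, 0, 0, 0, 0],
    [0, 0, 0.5, 0, 0, 0, 0],
    [0, 0, 0, 0, 0, 0, 0],
  ],
)

```text
t: 11.25
eef_pos: [0.5739, -0.0863, 0.1922]
eef_rot: [0.634, 0.773, -0.0, -0.0]
force: [-0.4, -0.9, -1.9]
grip_width: 0.0101
```

```bash
python3 - <<'E'
from h import *
to(.5741,-.086,.1675,.196)
snap('side','s2.png'); snap('scene','s2b.png')
a=cv2.resize(cv2.imread('pics/s2.png')[90:260,210:330],None,fx=3,fy=3,interpolation=cv2.INTER_CUBIC)
b=cv2.resize(cv2.imread('pics/s2b.png')[90:260,140:270],None,fx=3,fy=3,interpolation=cv2.INTER_CUBIC)
cv2.imwrite('pics/s2c.png',np.hstack([a,b]))
E
```

```text
t 11.25 pos [ 0.5739 -0.0863  0.1922] F [-0.38 -0.87 -1.91] w 0.0101 
 delta cm [0.02 0.02 2.47] rotdeg [-0.03 -0.02  0.03]
```

View pics/s2c.png

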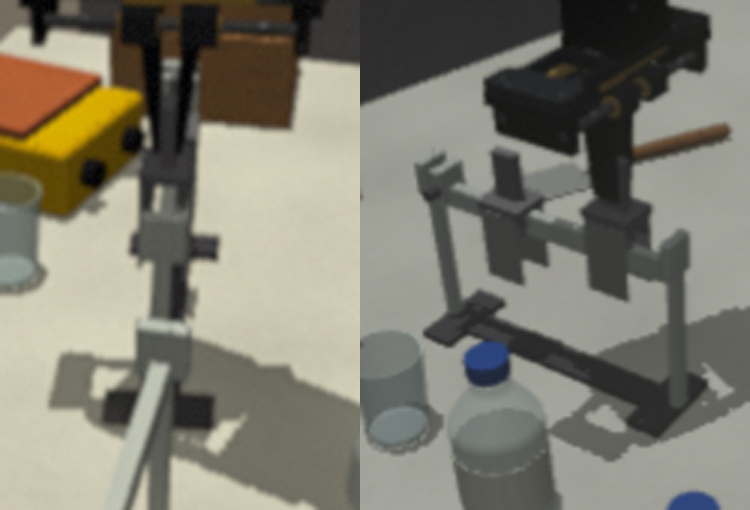

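The held carrier straddles the rail, coupons front and back, between the parked carrier at (505,200) and the +y stop at (675,250). I'm lowering it slowly.

send_rows(
  deltas=[
    [0, 0, 0.4, 0, 0, 0, 0],
    [0, 0, 0.4, 0, 0, 0, 0],
    [0, 0, 0.2, 0, 0, 0, 0],
    [0, 0, 0, 0, 0, 0, 0],
  ],
)

```text
t: 11.75
eef_pos: [0.5738, -0.0859, 0.1823]
eef_rot: [0.634, 0.773, -0.0, -0.0]
force: [-0.0, -0.6, -2.8]
grip_width: 0.0097
```

send_rows(
  deltas=[
    [0, 0, 0.3, 0, 0, 0, 0],
    [0, 0, 0.3, 0, 0, 0, 0],
    [0, 0, 0.3, 0, 0, 0, 0],
    [0, 0, 0, 0, 0, 0, 0],
  ],
)

```text
t: 12.15
eef_pos: [0.5738, -0.0859, 0.1731]
eef_rot: [0.634, 0.773, -0.0, -0.0]
force: [-0.1, -0.8, -2.7]
grip_width: 0.0098
```

send_rows(
  deltas=[
    [0, 0, 0.2, 0, 0, 0, 0],
    [0, 0, 0.2, 0, 0, 0, 0],
    [0, 0, 0.1, 0, 0, 0, 0],
    [0, 0, 0, 0, 0, 0, 0],
  ],
)

```text
t: 12.55
eef_pos: [0.5739, -0.086, 0.1684]
eef_rot: [0.634, 0.773, -0.0, -0.0]
force: [0.2, 0.5, -2.3]
grip_width: 0.0093
```

send_rows(
  deltas=[
    [0, 0, 0.05, 0, 0, 0, 0],
    [0, 0, 0, 0, 0, 0, 0],
  ],
)

```text
t: 12.75
eef_pos: [0.574, -0.086, 0.1681]
eef_rot: [0.634, 0.773, 0.0, 0.0]
force: [0.0, -0.3, -3.1]
grip_width: 0.0098
```

send_rows(
  deltas=[
    [0, 0, 0.05, 0, 0, 0, 0],
    [0, 0, 0, 0, 0, 0, 0],
  ],
)

```text
t: 12.95
eef_pos: [0.5739, -0.086, 0.1676]
eef_rot: [0.634, 0.773, 0.0, -0.0]
force: [0.1, 0.2, -2.9]
grip_width: 0.0098
```

send_rows(
  deltas=[
    [0, 0, 0.05, 0, 0, 0, 0],
    [0, 0, 0, 0, 0, 0, 0],
  ],
)

```text
t: 13.15
eef_pos: [0.574, -0.086, 0.1675]
eef_rot: [0.634, 0.773, 0.0, 0.0]
force: [-2.1, -0.3, 2.6]
grip_width: 0.01
```

send_rows(
  deltas=[
    [0, 0, 0.05, 0, 0, 0, 0],
    [0, 0, 0, 0, 0, 0, 0],
  ],
)

```text
t: 13.35
eef_pos: [0.574, -0.086, 0.1674]
eef_rot: [0.634, 0.773, 0.0, 0.0]
force: [-2.4, 0.8, 7.2]
grip_width: 0.0101
```

send_rows(
  deltas=[
    [0, 0, 0.05, 0, 0, 0, 0],
    [0, 0, 0, 0, 0, 0, 0],
  ],
)

```text
t: 13.55
eef_pos: [0.574, -0.086, 0.1674]
eef_rot: [0.634, 0.773, 0.0, 0.0]
force: [-4.8, 0.4, 11.4]
grip_width: 0.01
```

Seated: the rail top was felt at TCP z = 0.1675, matching rack_a. I'm relieving the downward force, then sliding along −y.

send_rows(
  deltas=[
    [0, 0, -0.12, 0, 0, 0, 0],
    [0, 0, 0, 0, 0, 0, 0],
    [0, 0, 0, 0, 0, 0, 0],
  ],
)

```text
t: 13.85
eef_pos: [0.574, -0.086, 0.1675]
eef_rot: [0.634, 0.773, 0.0, 0.0]
force: [-0.8, 0.8, 4.1]
grip_width: 0.0098
```

send_rows(
  deltas=[
    [-0.3, 0, 0, 0, 0, 0, 0],
    [-0.5, 0, 0, 0, 0, 0, 0],
    [-0.5, 0, 0, 0, 0, 0, 0],
    [-0.5, 0, 0, 0, 0, 0, 0],
  ],
)

```text
t: 14.25
eef_pos: [0.5777, -0.1039, 0.1674]
eef_rot: [0.634, 0.773, 0.0, 0.0]
force: [-1.0, 4.9, 6.0]
grip_width: 0.01
```

send_rows(
  deltas=[
    [-0.5, 0, 0, 0, 0, 0, 0],
    [-0.5, 0, 0, 0, 0, 0, 0],
    [-0.5, 0, 0, 0, 0, 0, 0],
    [-0.5, 0, 0, 0, 0, 0, 0],
    [-0.5, 0, 0, 0, 0, 0, 0],
  ],
)

```text
t: 14.75
eef_pos: [0.5825, -0.1285, 0.1674]
eef_rot: [0.634, 0.773, 0.0, -0.0]
force: [-1.0, 5.5, 5.3]
grip_width: 0.01
```

send_rows(
  deltas=[
    [-0.3, 0, -0.05, 0, 0, 0, 0],
    [-0.3, 0, 0, 0, 0, 0, 0],
    [-0.2, 0, 0, 0, 0, 0, 0],
  ],
)

```text
t: 15.05
eef_pos: [0.5839, -0.1365, 0.1675]
eef_rot: [0.634, 0.773, -0.0, -0.0]
force: [0.1, 0.8, -0.9]
grip_width: 0.0099
```

send_rows(
  deltas=[
    [-0.2, 0, 0, 0, 0, 0, 0],
    [-0.2, 0, 0, 0, 0, 0, 0],
  ],
)

```text
t: 15.25
eef_pos: [0.5846, -0.1402, 0.1675]
eef_rot: [0.634, 0.773, -0.0, -0.0]
force: [-0.2, -0.1, -3.0]
grip_width: 0.0102
```

send_rows(
  deltas=[
    [-0.2, 0, 0, 0, 0, 0, 0],
    [-0.2, 0, 0, 0, 0, 0, 0],
  ],
)

```text
t: 15.45
eef_pos: [0.5855, -0.144, 0.1677]
eef_rot: [0.634, 0.773, -0.0, -0.0]
force: [0.3, 0.8, -2.2]
grip_width: 0.0098
```

send_rows(
  deltas=[
    [-0.2, 0, 0, 0, 0, 0, 0],
    [-0.2, 0, 0, 0, 0, 0, 0],
  ],
)

```text
t: 15.65
eef_pos: [0.5863, -0.1479, 0.1678]
eef_rot: [0.634, 0.773, 0.0, -0.0]
force: [0.4, -0.0, -3.8]
grip_width: 0.0097
```

send_rows(
  deltas=[
    [-0.2, 0, 0, 0, 0, 0, 0],
    [-0.2, 0, 0, 0, 0, 0, 0],
  ],
)

```text
t: 15.85
eef_pos: [0.5871, -0.1516, 0.1678]
eef_rot: [0.634, 0.773, 0.0, -0.0]
force: [-0.8, 2.7, -1.9]
grip_width: 0.0099
```

send_rows(
  deltas=[
    [-0.2, 0, 0, 0, 0, 0, 0],
    [-0.2, 0, 0, 0, 0, 0, 0],
  ],
)

```text
t: 16.05
eef_pos: [0.5878, -0.1555, 0.1678]
eef_rot: [0.634, 0.773, 0.0, -0.0]
force: [0.2, 2.0, -2.1]
grip_width: 0.0099
```

Contact with the parked carrier came at y ≈ −0.150, at about 2.5 N. I'm pushing a safe 8 mm, then looking for the collar gap.

send_rows(
  deltas=[
    [-0.2, 0, 0, 0, 0, 0, 0],
    [-0.2, 0, 0, 0, 0, 0, 0],
    [-0.2, 0, 0, 0, 0, 0, 0],
    [-0.2, 0, 0, 0, 0, 0, 0],
    [0, 0, 0, 0, 0, 0, 0],
  ],
)

```text
t: 16.55
eef_pos: [0.5895, -0.1638, 0.1678]
eef_rot: [0.634, 0.773, -0.0, 0.0]
force: [-0.7, 0.4, -2.7]
grip_width: 0.0101
```

```bash
python3 - <<'E'
from h import *
snap('side','s3.png'); snap('scene','s3b.png')
yaw=.1963;c=np.array([.5877,-.1546]);L=np.array([-np.sin(yaw),np.cos(yaw)]);X=np.array([np.cos(yaw),np.sin(yaw)])
def wp(x,y,z):return np.r_[c+x*X+y*L,z]
im=cv2.imread('pics/s3b.png');C=(150,125);f=6
b=cv2.resize(im[C[1]:C[1]+80,C[0]:C[0]+100],None,fx=f,fy=f,interpolation=cv2.INTER_CUBIC)
for y in(-.08,-.11,-.12):   # predicted collar near-face top edge / stop inner face
    h=.168 if y>-.12 else .172
    p=[tuple(int(round(v)) for v in ((q-C+.5)*f-.5)) for q in proj('scene',[wp(-.015,y,h),wp(.015,y,h)])]
    cv2.line(b,p[0],p[1],(0,0,255),1)
cv2.imwrite('pics/s3c.png',b)
to(.5877,-.1546,.1678,yaw)
E
```

```text
t 16.65 pos [ 0.5894 -0.1638  0.1678] F [-0.68 -0.54 -2.53] w 0.0097 
 delta cm [ 0.93  0.01 -0.  ] rotdeg [0.   0.03 0.04]
```

View pics/s3c.png

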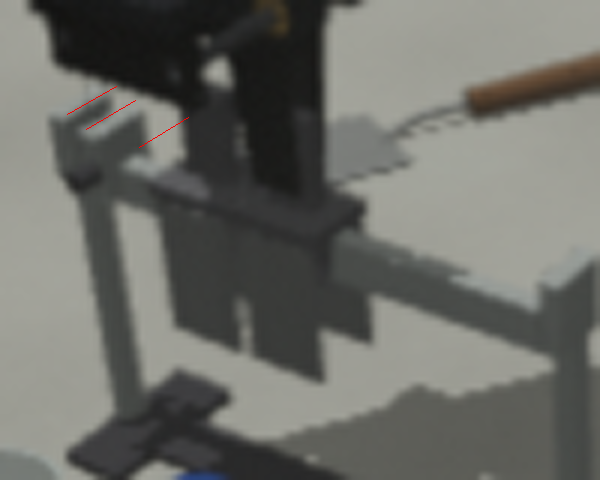

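```bash
python3 - <<'E'
from h import *
yaw=.1963;c=np.array([.5877,-.1546]);L=np.array([-np.sin(yaw),np.cos(yaw)]);X=np.array([np.cos(yaw),np.sin(yaw)])
def loc(px,z):
    p=onplane('scene',[((px[0]+.5)/6-.5+150,(px[1]+.5)/6-.5+125)],2,z)[0,:2]-c;return (p@X).round(4),(p@L).round(4)
print('row -y +x roof top corner',loc((155,187),.158)); print('carrier +y +x roof top corner',loc((330,240),.158))
print('collar top +x',loc((87,140),.168),'top -x',loc((143,113),.168))
print('stop +y top inner +x',loc((540,285),.172),'stop -y top +x',loc((55,120),.172))
E
```

```text
row -y +x roof top corner (np.float64(0.0238), np.float64(-0.0647))
carrier +y +x roof top corner (np.float64(0.0185), np.float64(0.0225))
collar top +x (np.float64(0.0219), np.float64(-0.1026)) top -x (np.float64(-0.0078), np.float64(-0.0987))
stop +y top inner +x (np.float64(0.0196), np.float64(0.1237)) stop -y top +x (np.float64(0.0213), np.float64(-0.1206))
```

Row and carrier are touching (87 mm measured for the pair). The gap from row to collar is about 36 mm, or at least 25 mm going by eye. I'm advancing 20 mm.

send_rows(
  deltas=[
    [-0.2, 0, 0, 0, 0, 0, 0],
    [-0.2, 0, 0, 0, 0, 0, 0],
    [-0.2, 0, 0, 0, 0, 0, 0],
    [-0.2, 0, 0, 0, 0, 0, 0],
  ],
)

```text
t: 17.05
eef_pos: [0.591, -0.1714, 0.1678]
eef_rot: [0.634, 0.773, 0.0, -0.0]
force: [-0.1, 2.5, -1.5]
grip_width: 0.0098
```

send_rows(
  deltas=[
    [-0.2, 0, 0, 0, 0, 0, 0],
    [-0.2, 0, 0, 0, 0, 0, 0],
    [-0.2, 0, 0, 0, 0, 0, 0],
    [-0.2, 0, 0, 0, 0, 0, 0],
  ],
)

```text
t: 17.45
eef_pos: [0.5926, -0.1793, 0.1678]
eef_rot: [0.634, 0.773, 0.0, -0.0]
force: [-0.6, 3.0, -2.3]
grip_width: 0.0099
```

send_rows(
  deltas=[
    [-0.2, 0, 0, 0, 0, 0, 0],
    [-0.2, 0, 0, 0, 0, 0, 0],
    [0, 0, 0, 0, 0, 0, 0],
  ],
)

```text
t: 17.75
eef_pos: [0.5934, -0.1834, 0.1678]
eef_rot: [0.634, 0.773, -0.0, 0.0]
force: [0.9, 0.2, -2.2]
grip_width: 0.0098
```

send_rows(
  deltas=[
    [-0.15, 0, 0, 0, 0, 0, 0],
    [-0.15, 0, 0, 0, 0, 0, 0],
    [-0.15, 0, 0, 0, 0, 0, 0],
  ],
)

```text
t: 18.05
eef_pos: [0.5942, -0.1875, 0.1678]
eef_rot: [0.634, 0.773, 0.0, -0.0]
force: [0.8, 2.3, -2.0]
grip_width: 0.0099
```

send_rows(
  deltas=[
    [-0.1, 0, 0, 0, 0, 0, 0],
    [-0.1, 0, 0, 0, 0, 0, 0],
  ],
)

```text
t: 18.25
eef_pos: [0.5947, -0.1895, 0.1678]
eef_rot: [0.634, 0.773, 0.0, -0.0]
force: [-0.7, 3.1, -2.5]
grip_width: 0.0099
```

send_rows(
  deltas=[
    [-0.1, 0, 0, 0, 0, 0, 0],
    [-0.1, 0, 0, 0, 0, 0, 0],
  ],
)

```text
t: 18.45
eef_pos: [0.595, -0.1914, 0.1678]
eef_rot: [0.634, 0.773, 0.0, -0.0]
force: [0.3, 2.8, -2.5]
grip_width: 0.01
```

send_rows(
  deltas=[
    [-0.08, 0, 0, 0, 0, 0, 0],
    [-0.08, 0, 0, 0, 0, 0, 0],
  ],
)

```text
t: 18.65
eef_pos: [0.5952, -0.1924, 0.1678]
eef_rot: [0.634, 0.773, 0.0, -0.001]
force: [-0.7, 10.1, 0.8]
grip_width: 0.0099
```

The collar is reached at about 10 N. A touch more, then hold.

send_rows(
  deltas=[
    [-0.03, 0, 0, 0, 0, 0, 0],
    [0, 0, 0, 0, 0, 0, 0],
  ],
)

```text
t: 18.85
eef_pos: [0.5952, -0.1923, 0.1678]
eef_rot: [0.634, 0.773, 0.0, -0.001]
force: [-0.5, 8.4, -0.3]
grip_width: 0.0101
```

send_rows(
  deltas=[
    [-0.04, 0, 0, 0, 0, 0, 0],
    [0, 0, 0, 0, 0, 0, 0],
  ],
)

```text
t: 19.05
eef_pos: [0.5952, -0.1924, 0.1679]
eef_rot: [0.634, 0.773, 0.001, -0.001]
force: [-0.7, 9.6, 0.3]
grip_width: 0.01
```

send_rows(
  deltas=[
    [-0.06, 0, 0, 0, 0, 0, 0],
    [0, 0, 0, 0, 0, 0, 0],
  ],
)

```text
t: 19.25
eef_pos: [0.5952, -0.1925, 0.1679]
eef_rot: [0.634, 0.773, 0.001, -0.001]
force: [-0.2, 13.0, 0.8]
grip_width: 0.0101
```

send_rows(
  deltas=[
    [0, 0, 0, 0, 0, 0, 0],
    [0, 0, 0, 0, 0, 0, 0],
    [0, 0, 0, 0, 0, 0, 0],
  ],
)

```text
t: 19.55
eef_pos: [0.5952, -0.1925, 0.1679]
eef_rot: [0.634, 0.773, 0.001, -0.001]
force: [-0.7, 11.6, 0.9]
grip_width: 0.0099
```

send_rows(
  deltas=[
    [0, 0, 0, 0, 0, 0, 0],
    [0, 0, 0, 0, 0, 0, 0],
    [0, 0, 0, 0, 0, 0, 0],
    [0, 0, 0, 0, 0, 0, 0],
  ],
)

```text
t: 19.95
eef_pos: [0.5952, -0.1925, 0.1679]
eef_rot: [0.634, 0.773, 0.001, -0.001]
force: [-1.9, 12.6, 2.1]
grip_width: 0.0098
```

About 12 N was held for 0.7 s. I'm easing off part of the load (still in contact), opening, and retreating straight up.

send_rows(
  deltas=[
    [0.05, 0, 0, 0, 0, 0, 0],
    [0.04, 0, 0, 0, 0, 0, 0],
    [0, 0, 0, 0, 0, 0, 0],
  ],
)

```text
t: 20.25
eef_pos: [0.5952, -0.1924, 0.1678]
eef_rot: [0.634, 0.773, 0.0, -0.001]
force: [-0.3, 7.8, -0.2]
grip_width: 0.0099
```

send_rows(
  deltas=[
    [0, 0, 0, 0, 0, 0, 0.2],
    [0, 0, 0, 0, 0, 0, 0.35],
    [0, 0, 0, 0, 0, 0, 0.4],
    [0, 0, 0, 0, 0, 0, 0.4],
    [0, 0, 0, 0, 0, 0, 0.4],
  ],
)

```text
t: 20.75
eef_pos: [0.5954, -0.1936, 0.1679]
eef_rot: [0.634, 0.773, 0.0, 0.0]
force: [0.0, -0.8, -0.1]
grip_width: 0.0373
```

send_rows(
  deltas=[
    [0, 0, -0.5, 0, 0, 0, 0.4],
    [0, 0, -1, 0, 0, 0, 0.4],
    [0, 0, -2, 0, 0, 0, 0.4],
    [0, 0, -3, 0, 0, 0, 0.4],
    [0, 0, -3, 0, 0, 0, 0.4],
    [0, 0, -3, 0, 0, 0, 0.4],
    [0, 0, -3, 0, 0, 0, 0.4],
    [0, 0, 0, 0, 0, 0, 0.4],
  ],
)

```text
t: 21.55
eef_pos: [0.5963, -0.1937, 0.328]
eef_rot: [0.634, 0.773, 0.001, 0.004]
force: [-0.4, -0.2, 1.0]
grip_width: 0.0382
```

```bash
python3 - <<'E'
from h import *
to(.5877,-.1546,.1678,.1963)
snap('side','s4.png'); snap('scene','s4b.png')
a=cv2.resize(cv2.imread('pics/s4.png')[80:250,210:310],None,fx=3,fy=3,interpolation=cv2.INTER_CUBIC)
b=cv2.resize(cv2.imread('pics/s4b.png')[115:242,150:275],None,fx=4,fy=4,interpolation=cv2.INTER_CUBIC)
b=cv2.resize(b,(500,510));cv2.imwrite('pics/s4c.png',np.hstack([a,b]))
E
```

```text
t 21.55 pos [ 0.5963 -0.1937  0.328 ] F [-0.36 -0.22  0.96] w 0.0382 
 delta cm [ 4.07 -0.18 16.01] rotdeg [0.36 0.25 0.05]
```

View pics/s4c.png

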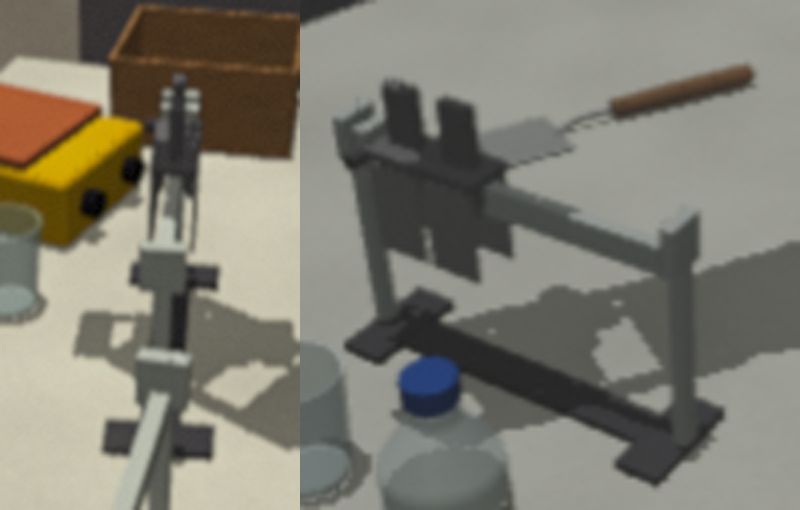

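Both carriers sit level on rack_b, touching each other and up against the collar (tabs at (402,110) and (458,130)). The gripper is clear. I'm running a quick check that the other things haven't moved, then handing in.

```bash
python3 - <<'E'
from h import *
eyes.read_camera('scene')
for n in('short_carrier','jar','bottle_a','beaker','carrier'):
    print(n,[(np.round(x['box'],1).tolist(),round(x['confidence'],2)) for x in eyes.spot_in(n,'scene')])
print(ctrl.sign_off())
E
```

```text
short_carrier [([370.1, 229.4, 30.9, 46.2], 0.71), ([187.8, 239.4, 35.1, 65.7], 0.41)]
jar [([297.9, 190.9, 19.6, 32.9], 0.53)]
bottle_a [([251.4, 293.2, 39.1, 69.5], 0.8), ([189.6, 238.6, 38.5, 65.2], 0.73), ([193.6, 162.4, 23.1, 43.1], 0.57), ([371.8, 229.2, 28.1, 43.5], 0.24)]
beaker [([148.9, 220.6, 31.2, 38.8], 0.94)]
carrier [([193.3, 160.2, 24.3, 44.5], 0.59), ([148.5, 220.6, 32.0, 38.5], 0.34)]
the job is handed in; nothing more can be done
None
```

The tab carrier now hangs on rack_b, touching the parked carrier, which is up against the stop collar. The job is handed in at about t = 22 s.

- **What I did:** I lifted the carrier off rack_a and over the end stops, then lowered it onto the free part of rack_b's rail. I slid it about 65 mm to contact and pushed the parked carrier about 43 mm to the collar. There I held about 12 N (readings 11.6 to 13.0) for 0.7 s, eased off to about 8 N, opened the gripper and went straight up.
- **Forces:** The highest push I read along the rail was 13 N. The highest downward reading was 11.4 N, while seating the carrier on the rail. Readings come only at the end of each move, so a short peak between them would not show.
- **Last checks:** The side and scene pictures after release show both carriers level, touching each other and at the collar, with the gripper clear. The short carrier, jar, bottles and beaker were detected within about 3 pixels of where they started.
- **Disagreements:**
  - The detectors gave a few false hits, mostly at low confidence. One "bottle" at 0.57 was really a carrier.
  - My picture estimate of the remaining distance to the collar was 36 mm by calculation and about 20 mm by eye. The force rise showed about 29 mm.

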